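# Roll the rubber roller onto the reference strip

### The job

Roll the rubber-covered roller along the felt mat until it comes to rest over the steel strip let into the mat, lying along the strip and centred on it. Roll it by pushing on its top with the fingertips: do not push it low on its side, grip it or lift it. Leave the other things where they are.

Things in the scene. Friction and masses are not known exactly. Their poses are not given: they have to be found in the camera images.
- roller: black rubber-covered roller lying on the mat, 60 mm diameter, 110 mm long, plus an 18 mm thick steel journal, 10 mm long, at each end; 0.25 to 0.5 kg, friction about 0.6. Origin: middle of its axis, 34 mm above the table (top at 64 mm). y runs along the roller; x and z turn as it rolls, z up at the start. It starts 70 to 110 mm from the strip on either side, within 0.1 rad of parallel.
- strip: flat steel strip let into the felt, flush with it, 146 mm long and 24 mm wide, across the mat. Its origin is the middle of the strip at table height; its top is 4 mm above the table. Its y axis runs along the strip, its x axis across it, along the mat, level.
- mat: grey felt mat, fixed, 260 by 160 mm, 4 mm thick. Origin: middle of its underside; x along the long side, the way to roll, y along the short side (as the strip). A fingertip that drags the roller's top travels twice as far as the roller, so the contact wanders back across the tip: use several short strokes. The felt stops the roller within about 1 cm of a slow push and it stays where left.
- star_key: small white plastic star knob, 36 mm across, 20 mm high, on the far left corner of the mat; origin at its underside. To be left alone.
- hex_key: dark L-shaped hex key, 83 by 31 mm, 6 mm thick, flat on the table between the jars; origin at its underside. To be left alone.
- jar_purple: screw-lid jar 60 mm in diameter, 72 mm high, left of the mat; origin at its underside. To be left alone.
- wax_tin: flat round tin 80 mm in diameter, 34 mm high, left of the mat; origin at its underside. To be left alone.
- screwdriver: screwdriver 182 mm long, 26 mm thick, lying left of the middle of the table; origin at the table under its middle. To be left alone.
- jar_green: short screw-lid jar 64 mm in diameter, 56 mm high, left of the mat; origin at its underside. To be left alone.
- torch: dark torch 31 mm in diameter, 109 mm high, standing beyond the mat; origin at its underside. To be left alone.
- pad_white: round foam pad 77 mm in diameter, 27 mm high, lying beyond and left of the mat; origin at its underside. To be left alone.

How it is judged:
By the outcome, as a careful person would: the job done as asked, in the order asked, and still so for the second after the job is handed in, with the robot touching nothing.
It also fails if it takes over 48 s, if anything falls off the work surface, if the arm or the gripper's body presses on something with over 40 N, if the wrist force passes 120 N, or if a joint passes its speed limit or range.

### The arm

A 6-joint arm with a two-finger parallel gripper is mounted at the origin on a cart in front of the work surface, level with it; the furniture and walls round the work are solid. World frame = base frame: x ahead of the robot, y to its left, z up, the work surface at z = 0. Lengths are in m, angles in degrees, forces in N, time in s.
With the tool pointing down it reaches from about 0.3 to 0.775 m from the base axis. Payload 14.6 kg.
Tool frame: the origin (TCP) lies midway between the tips of the shut fingers; the grasp point (between the pads) lies 19 mm behind it; x points along the fingers, y is the direction in which the jaws open and shut, and the axes are right-handed (so a half turn about x gives the same grasp; the last joint's range is limited). The gripper opens to 94 mm and grips with 3 to 60 N. Pads are 16 mm wide; open, the fingers measure 119 mm over their backs; the gripper's body (75 mm by 177 mm) begins 78 mm behind the grasp point.
Start: joints at [-73.258, 17.183, 87.147, -0, 75.671, -3.816], TCP at [0.193, -0.515, 0.182] pointing down, gripper open.
Joint ranges: [-173.82, 173.82], [-45.26, 126.66], [13.44, 144.39], [-59.66, 239.66], [0, 175.72], [-146.38, 146.38]. Speed limits (degrees/s): [127.2, 127.2, 147.25, 180, 180, 180].

### API

Orientations are given as [roll, pitch, yaw] about the fixed x, y, z axes, in that order (R = Rz(yaw) Ry(pitch) Rx(roll)).
In Python, from workcell import env, viewer, finish_job gives the robot as it stands.
- The arm moves only by the tool move_arm, never from a script. Its argument "commands" is a list of rows, each an object with "fingers": the opening, from -1 (shut) to 1 (fully open); "delta_pos": the shift along the world's x, y, z in mm, a list of three; "rotation": the turn, a rotation vector about the world's x, y, z in units of 8 degrees (1.0 is 8 degrees), a list of three. In form: [{"fingers": fingers, "delta_pos": [dx, dy, dz], "rotation": [wx, wy, wz]}, ...]. A call has 1 to 12 rows; each row is the pose to reach, as a shift and turn from the pose commanded when the call began; what a row does not reach only later rows make up. A row lasts 1/10 s, in which the tool goes at most 50 mm and 8.59 degrees, less where a joint would pass 70% of its speed; a pose out of reach is approached as far as the arm can. A call with a gripper value outside its range is refused whole. The fingers move at their own pace and stop on an object; the grip force is fixed at half the most. Time passes only in rows, so rows that repeat a pose let the fingers close. It gives the time, the measured TCP pose, the force and the opening at its end, in the units of the state.
- env.get_obs(): the state, without advancing time (a new reading comes with each control period).
- viewer.camera(name): name is "scene" or "side" or "wrist"; returns the picture (400x640x3 uint8, blue, green, red); there is no depth.
- viewer.calibration(name): a dict with "intrinsics" (3x3 intrinsics, pixels), "rvec" (rotation vector, rad) and "tvec" (3), from world to camera coordinates, as OpenCV has them; the wrist camera has in their place "hand_eye" (4x4, takes a point from camera to tool coordinates, whose origin is the TCP and whose axes are the tool frame's). Camera axes: x right, y down, z forward; pixel columns grow to the right and rows downward; lengths in m; the calibration is good to about 2 mm. A picture is of the moment at which its call begins: read the wrist's pose just before it. calibration takes no time and is no camera call.
- finish_job(): hands the job in, once; it reports no verdict.
The state is a dict: "time_s": time; "qpos": joint angles; "joint_velocities": joint speeds; "joint_efforts": joint torques, N m; "ee_pos": TCP position; "tool_rot": TCP orientation; "force": force on the tool from outside, world axes, zero at the start; "ft_torque": the same for the moment, N m; "gripper_width": finger opening in m.
Only numpy, scipy, OpenCV 4.12 (cv2) and the standard library are available. Lean on these libraries where they do the work, as an engineer would, in place of code of your own. Each camera call takes 0.05 s, during which the arm holds its last target.

## Working session

There is one attempt and no reset: what is moved stays moved. The work goes in short steps, Python scripts to look and compute and a tool call to move; the robot and the scene stay as the last step left them, time stands still between calls to the robot, and variables do not carry over. Pictures are saved under pics/ and viewed, and the job is handed in when it is done.

Besides the shell and the picture viewer there is one more tool, called after ">>>" as name(argument=value, ...), one argument or row to a line, values as JSON. move_arm: Moves the arm, as the interface text tells. Its arguments: {"type":"object","properties":{"commands":{"type":"array","items":{"type":"object","properties":{"fingers":{"type":"number"},"delta_pos":{"type":"array","items":{"type":"number"}},"rotation":{"type":"array","items":{"type":"number"}}}}}},"required":["commands"]}

```bash
ls; mkdir -p pics; python3 - <<'E'
from workcell import env, viewer
import cv2
o=env.get_obs(); print({k:o[k] for k in ['time_s','ee_pos','tool_rot','force','gripper_width']})
for n in ['scene','side','wrist']:
    cv2.imwrite(f'pics/{n}0.png',viewer.camera(n)); print(n,viewer.calibration(n))
E
```

```text
pics
{'time_s': 0.0, 'ee_pos': array([ 0.19302453, -0.51469247,  0.18189117]), 'tool_rot': array([-92.21633466,  89.93179182, 108.33964333]), 'force': array([-0.46818277,  0.31002975,  0.66775514]), 'gripper_width': 0.09378843458820556}
scene {'intrinsics': array([[387.99505926,   0.        , 326.89689636],
       [  0.        , 387.99505926, 205.81366762],
       [  0.        ,   0.        ,   1.        ]]), 'rvec': array([ 2.45401867, -0.460503  ,  0.16753387]), 'tvec': array([-0.60008771,  0.11114827,  0.8387745 ])}
side {'intrinsics': array([[416.08647039,   0.        , 319.04502353],
       [  0.        , 416.08647039, 200.58642738],
       [  0.        ,   0.        ,   1.        ]]), 'rvec': array([ 1.99846776, -0.15033808,  0.0692939 ]), 'tvec': array([-0.58429893,  0.05541578,  1.15804441])}
wrist {'intrinsics': array([[297.47007346,   0.        , 319.73849176],
       [  0.        , 297.47007346, 202.16205669],
       [  0.        ,   0.        ,   1.        ]]), 'hand_eye': array([[ 5.15068159e-04, -2.26673885e-01,  9.73970577e-01,
        -2.02540180e-01],
       [ 9.99999828e-01,  3.89907499e-04, -4.38089438e-04,
        -1.07455576e-03],
       [-2.80454997e-04,  9.73970635e-01,  2.26674047e-01,
        -6.45209582e-02],
       [ 0.00000000e+00,  0.00000000e+00,  0.00000000e+00,
         1.00000000e+00]])}
```

View pics/scene0.png

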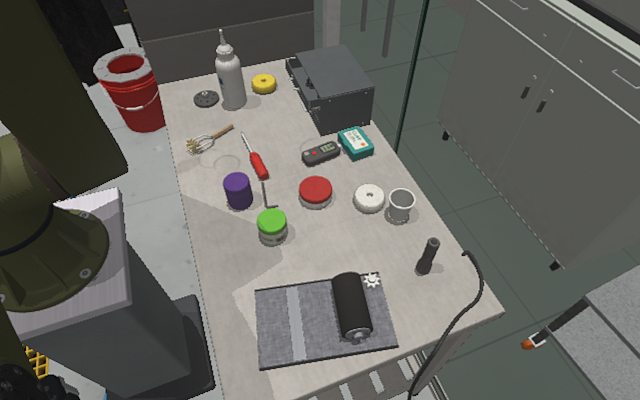

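View pics/side0.png

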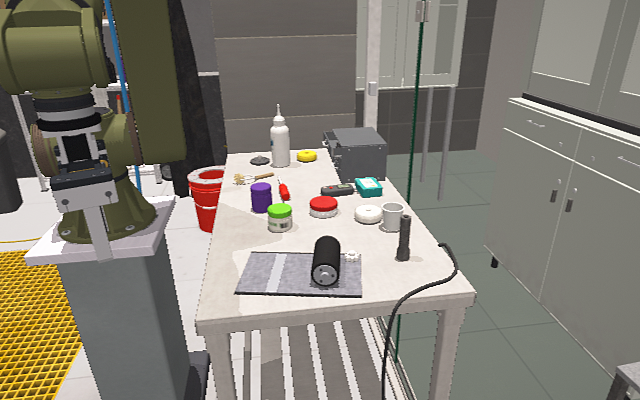

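The scene view shows the grey mat with corners near (255,290), (380,273), (397,347) and (258,369). The strip is near column 297, and the roller is around (352,305), far side of the strip from the robot. The star sits at (372,281). I'll zoom in to measure.

```bash
python3 - <<'E'
import cv2
a=cv2.imread('pics/scene0.png')[250:385,240:410]; cv2.imwrite('pics/zs.png',cv2.resize(a,None,fx=4.4,fy=4.4,interpolation=cv2.INTER_CUBIC))
a=cv2.imread('pics/side0.png')[225:305,230:370]; cv2.imwrite('pics/zd.png',cv2.resize(a,None,fx=5,fy=5,interpolation=cv2.INTER_CUBIC))
E
```

```text
(no output)
```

View pics/zs.png

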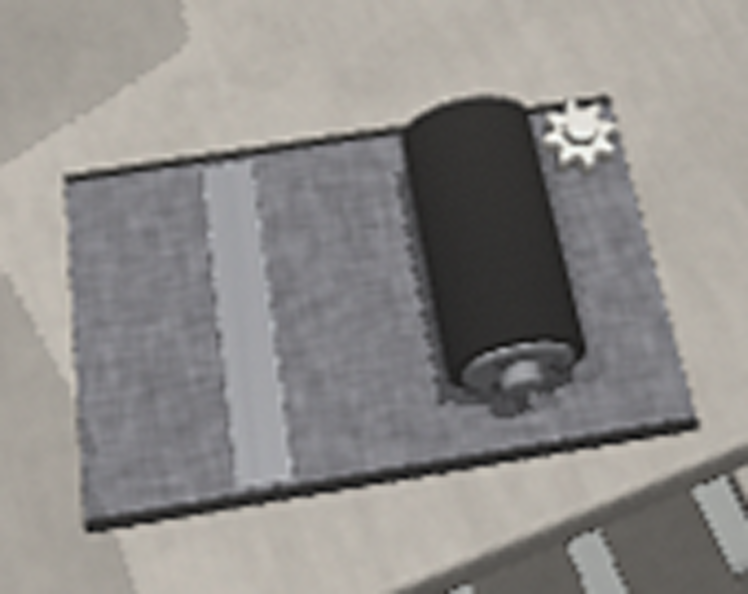

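View pics/zd.png

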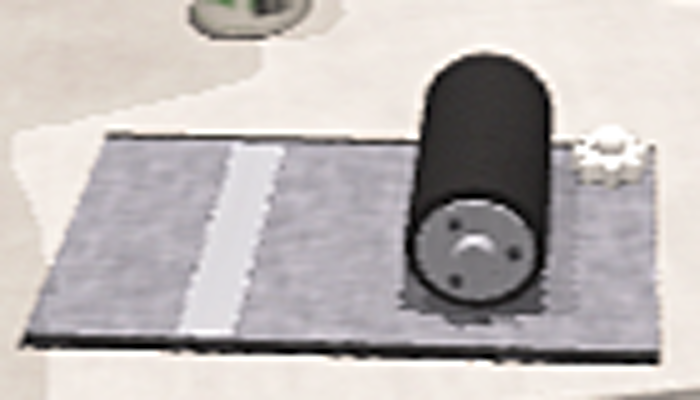

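View pics/wrist0.png

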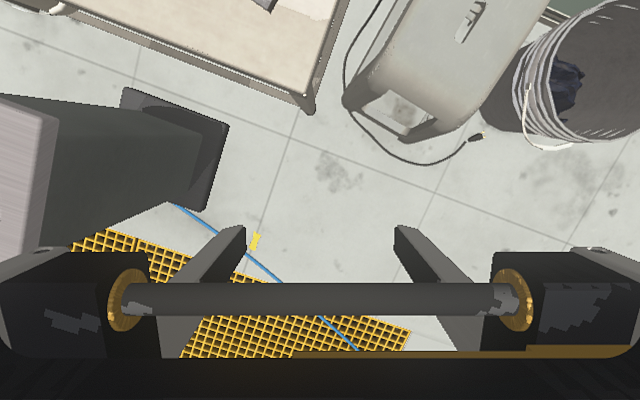

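```bash
cat > h.py <<'E'
import numpy as np, cv2
from workcell import env, viewer
from scipy.spatial.transform import Rotation as Ro
def cam(n,obs=None):
    c=viewer.calibration(n); K=c['intrinsics']
    if 'rvec' in c:
        R=cv2.Rodrigues(np.array(c['rvec']))[0]; return K,R.T,-R.T@np.ravel(c['tvec'])
    Rt=Ro.from_euler('xyz',obs['tool_rot'],degrees=True).as_matrix()
    H=c['hand_eye']; return K,Rt@H[:3,:3],Rt@H[:3,3]+obs['ee_pos']
def rays(C,px):
    K,R,o=C; p=np.c_[np.array(px,float),np.ones(len(px))]
    d=(R@np.linalg.inv(K)@p.T).T; return d/np.linalg.norm(d,axis=1)[:,None]
def onz(C,px,z):
    d=rays(C,px); o=C[2]; return o+d*((z-o[2])/d[:,2])[:,None]
def axis(C,l1,l2,z=.034):
    # silhouettes l1,l2 = 2 px each; bisector plane cut with z
    ns=[]
    for l in(l1,l2):
        d=rays(C,l); n=np.cross(d[0],d[1]); ns.append(n/np.linalg.norm(n))
    if ns[0]@ns[1]<0: ns[1]=-ns[1]
    n=ns[0]+ns[1]; n/=np.linalg.norm(n)
    dirn=np.cross(n,[0,0,1]); dirn/=np.linalg.norm(dirn)
    dirn*=np.sign(dirn[1])
    b=n@C[2]-n[2]*z; p=np.append(n[:2]*b/(n[:2]@n[:2]),z)
    return p,dirn,n
E
python3 - <<'E'
from h import *
np.set_printoptions(precision=4,suppress=True)
S=cam('scene');D=cam('side')
s=lambda l:[(240+(u+.5)/4.4-.5,250+(v+.5)/4.4-.5) for u,v in l]
d=lambda l:[(230+u/5-.4,225+v/5-.4) for u,v in l]
for C,f,l in((S,s,[(203,166),(252,162),(236,487),(292,482)]),(D,d,[(230,147),(284,149),(178,333),(235,335)])):
    P=onz(C,f(l),.004); print('strip',P[:,:2],P.mean(0)); a=P[:2].mean(0)-P[2:].mean(0); print(np.linalg.norm(a),np.degrees(np.arctan2(-a[0],a[1])))
print('mat S',onz(S,s([(67,178),(610,97),(697,425),(88,525)]),.004))
print('mat D',onz(D,d([(107,136),(655,147),(660,356),(23,342)]),.004))
for C,a,b in((S,s([(405,130),(450,385)]),s([(530,105),(583,350)])),(D,d([(424,95),(408,250)]),d([(550,95),(546,250)]))):
    p,dr,n=axis(C,a,b); print('axis yaw',np.degrees(np.arctan2(-dr[0],dr[1])),[p+dr*(y-p[1])/dr[1] for y in(-.5,-.45,-.4)])
j1=rays(S,s([(522,372)]))[0];j2=rays(D,d([(476,243)]))[0]
A=np.c_[j1,-j2];t=np.linalg.lstsq(A,D[2]-S[2],rcond=None)[0];print(S[2]+t[0]*j1,D[2]+t[1]*j2)
print('star',onz(S,s([(582,134)]),.02),onz(D,d([(612,150)]),.015))
E
```

```text
strip [[ 0.4543 -0.2539]
 [ 0.4762 -0.2602]
 [ 0.4229 -0.3967]
 [ 0.4453 -0.4033]] [ 0.4497 -0.3285  0.004 ]
0.1463179794135346 -12.298790013187652
strip [[ 0.4512 -0.2596]
 [ 0.4761 -0.2656]
 [ 0.4241 -0.3983]
 [ 0.447  -0.4034]] [ 0.4496 -0.3317  0.004 ]
0.14110725632883758 -11.505678568095018
mat S [[ 0.3937 -0.2368  0.004 ]
 [ 0.6474 -0.2902  0.004 ]
 [ 0.6135 -0.4436  0.004 ]
 [ 0.3617 -0.389   0.004 ]]
mat D [[ 0.3939 -0.24    0.004 ]
 [ 0.6471 -0.2929  0.004 ]
 [ 0.6139 -0.4446  0.004 ]
 [ 0.3616 -0.394   0.004 ]]
axis yaw -12.995815620316948 [array([ 0.5232, -0.5   ,  0.034 ]), array([ 0.5347, -0.45  ,  0.034 ]), array([ 0.5462, -0.4   ,  0.034 ])]
axis yaw -10.798235701444636 [array([ 0.5285, -0.5   ,  0.034 ]), array([ 0.538, -0.45 ,  0.034]), array([ 0.5476, -0.4   ,  0.034 ])]
[ 0.546  -0.4062  0.0394] [ 0.5461 -0.4062  0.0394]
star [[ 0.6214 -0.3096  0.02  ]] [[ 0.6231 -0.3091  0.015 ]]
```

```bash
python3 - <<'E'
from h import *
np.set_printoptions(precision=4,suppress=True)
o=env.get_obs(); R=Ro.from_euler('xyz',o['tool_rot'],degrees=True); print(R.as_matrix())
for sgn in(1,-1):
    y=sgn*np.array([np.sin(np.radians(12)),np.cos(np.radians(12)),0]); x=np.array([0,0,-1]); T=np.c_[x,y,np.cross(x,y)]
    print(sgn,(Ro.from_matrix(T)*R.inv()).as_rotvec(degrees=True)/8)
print(o['qpos'])
E
```

```text
[[-0.0003  0.3512 -0.9363]
 [ 0.0008 -0.9363 -0.3512]
 [-1.     -0.0009 -0.0001]]
1 [ 0.0001 -0.0085 18.4303]
-1 [-0.0064 -0.0001 -4.0697]
[-73.2591  17.2077  87.1704  -0.0002  75.6724  -3.817 ]
```

>>> move_arm(
  commands=[
    {"fingers": 0.06, "delta_pos": [45, 26, 3], "rotation": [0, 0, -0.6]},
    {"fingers": 0.06, "delta_pos": [88, 51, 6], "rotation": [0, 0, -1.2]},
    {"fingers": 0.06, "delta_pos": [131, 77, 10], "rotation": [0, 0, -1.8]},
    {"fingers": 0.06, "delta_pos": [175, 102, 14], "rotation": [0, 0, -2.4]},
    {"fingers": 0.06, "delta_pos": [219, 128, 18], "rotation": [0, 0, -3.0]},
    {"fingers": 0.06, "delta_pos": [263, 154, 18], "rotation": [0, 0, -3.6]},
    {"fingers": 0.06, "delta_pos": [307, 180, 18], "rotation": [0, 0, -4.07]},
    {"fingers": 0.06, "delta_pos": [307, 180, 18], "rotation": [0, 0, -4.07]},
    {"fingers": 0.06, "delta_pos": [307, 180, 18], "rotation": [0, 0, -4.07]},
  ],
)

```text
time_s: 1.05
ee_pos: [0.5008, -0.334, 0.1998]
tool_rot: [-20.9, 89.9, 147.3]
force: [-0.6, -0.2, 0.5]
gripper_width: 0.05
```

```bash
python3 - <<'E'
from h import *
o=env.get_obs(); print(o['time_s'],o['ee_pos'],o['force'],o['gripper_width'])
im=viewer.camera('wrist'); cv2.imwrite('pics/w1.png',im)
np.save('o1.npy',o,allow_pickle=True)
E
```

```text
1.05 [ 0.50080135 -0.33403206  0.19980479] [-0.56808002 -0.2472515   0.51329727] 0.04999957287065609
```

View pics/w1.png

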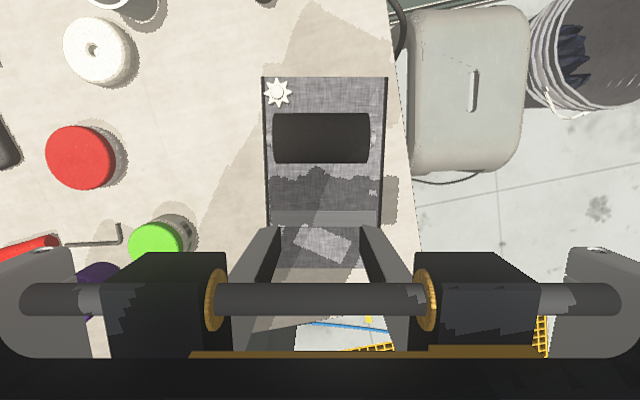

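```bash
python3 - <<'E'
import cv2
a=cv2.imread('pics/w1.png')[65:265,245:400]; cv2.imwrite('pics/w1z.png',cv2.resize(a,None,fx=3,fy=3,interpolation=cv2.INTER_CUBIC))
E
```

```text
(no output)
```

View pics/w1z.png

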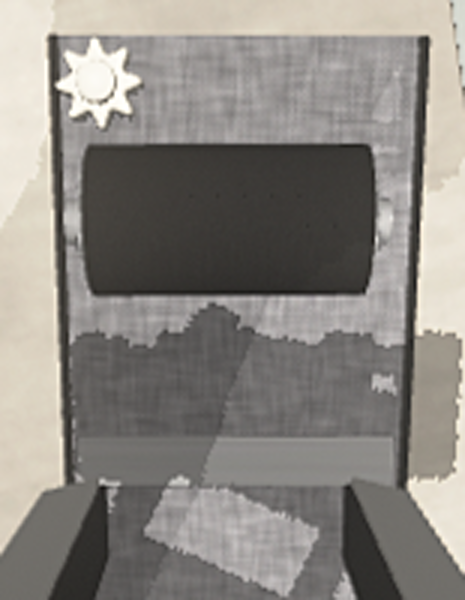

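```bash
python3 - <<'E'
from h import *
np.set_printoptions(precision=4,suppress=True)
o=np.load('o1.npy',allow_pickle=True).item(); W=cam('wrist',o)
f=lambda l:[(245+(u+.5)/3-.5,65+(v+.5)/3-.5) for u,v in l]
P=onz(W,f([(77,436),(392,436),(75,486),(396,486)]),.004); print('strip',P,P.mean(0))
a=P[[0,2]].mean(0)-P[[1,3]].mean(0);print(np.linalg.norm(a),np.degrees(np.arctan2(-a[0],a[1])))
c=P.mean(0); th=np.radians(12); M=np.array([[np.cos(th),-np.sin(th)],[np.sin(th),np.cos(th)]])
print('rel strip')
print('mat',(onz(W,f([(52,37),(428,37)]),.004)-c)[:,:2]@M.T)
p,d,n=axis(W,f([(95,144),(365,144)]),f([(95,294.5),(365,294.5)])); print('yaw',np.degrees(np.arctan2(-d[0],d[1])))
print('axis',[( (p+d*t)-c)[:2]@M.T for t in ((-.34-p[1])/d[1],)])
print('jt',(onz(W,f([(66,222),(392,222)]),.034)-c)[:,:2]@M.T)
print('rub',(onz(W,f([(83,190),(375,190)]),.063)-c)[:,:2]@M.T)
E
```

```text
strip [[ 0.4757 -0.2582  0.004 ]
 [ 0.446  -0.4004  0.004 ]
 [ 0.4524 -0.2514  0.004 ]
 [ 0.4217 -0.3983  0.004 ]] [ 0.449  -0.3271  0.004 ]
0.14764874308234865 -11.817929362881305
rel strip
mat [[ 0.1839  0.0774]
 [ 0.1844 -0.0795]]
yaw -11.827592698551884
axis [array([0.1097, 0.0101])]
jt [[ 0.109   0.0691]
 [ 0.1094 -0.0625]]
rub [[ 0.1211  0.0573]
 [ 0.1215 -0.0504]]
```

The wrist view is close to symmetric. Relative to the strip, the roller is about 109 mm off in x and 3.5 mm in y, and it lies parallel. Next I'll put both open fingertips over the top of the roller.

>>> move_arm(
  commands=[
    {"fingers": 0.06, "delta_pos": [31, -7, -40], "rotation": [0, 0, 0]},
    {"fingers": 0.06, "delta_pos": [63, -14, -80], "rotation": [0, 0, 0]},
    {"fingers": 0.06, "delta_pos": [63, -14, -120], "rotation": [0, 0, 0]},
    {"fingers": 0.06, "delta_pos": [63, -14, -130], "rotation": [0, 0, 0]},
    {"fingers": 0.06, "delta_pos": [63, -14, -133], "rotation": [0, 0, 0]},
    {"fingers": 0.06, "delta_pos": [63, -14, -133], "rotation": [0, 0, 0]},
  ],
)

```text
time_s: 1.7
ee_pos: [0.563, -0.3501, 0.0697]
tool_rot: [155.5, 89.9, -36.6]
force: [-0.5, 0.2, -0.3]
gripper_width: 0.0499
```

```bash
python3 - <<'E'
from h import *
o=env.get_obs(); print(o['time_s'],o['ee_pos'],o['force'])
cv2.imwrite('pics/w2.png',viewer.camera('wrist'))
a=viewer.camera('scene')[190:390,250:410]; cv2.imwrite('pics/s2.png',cv2.resize(a,None,fx=3,fy=3))
E
```

```text
1.7 [ 0.56297072 -0.35008654  0.06965264] [-0.4689985   0.23541105 -0.27557246]
```

View pics/w2.png

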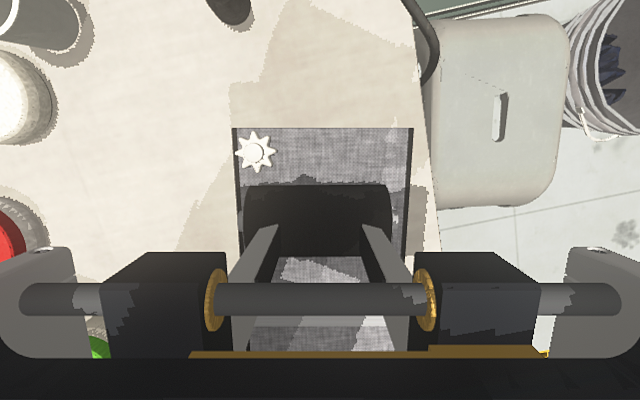

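View pics/s2.png

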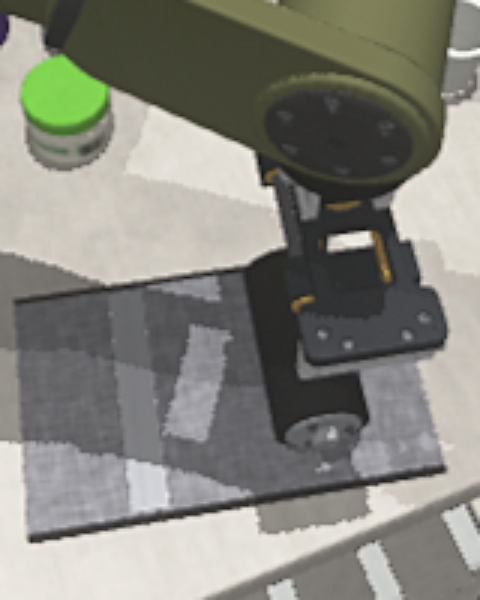

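The fingertips sit just above the roller, about 28 mm either side of its middle. I'll lower them gently until they touch.

>>> move_arm(
  commands=[
    {"fingers": 0.06, "delta_pos": [0, 2, -1], "rotation": [0, 0, 0]},
    {"fingers": 0.06, "delta_pos": [0, 2, -2], "rotation": [0, 0, 0]},
    {"fingers": 0.06, "delta_pos": [0, 2, -2], "rotation": [0, 0, 0]},
  ],
)

```text
time_s: 2.1
ee_pos: [0.5632, -0.3469, 0.0658]
tool_rot: [158.6, 90.0, -33.4]
force: [-0.7, -0.2, -0.1]
gripper_width: 0.0498
```

>>> move_arm(
  commands=[
    {"fingers": 0.06, "delta_pos": [0, 0, -1], "rotation": [0, 0, 0]},
    {"fingers": 0.06, "delta_pos": [0, 0, -1.5], "rotation": [0, 0, 0]},
    {"fingers": 0.06, "delta_pos": [0, 0, -1.5], "rotation": [0, 0, 0]},
  ],
)

```text
time_s: 2.4
ee_pos: [0.5631, -0.347, 0.0638]
tool_rot: [-23.5, 90.0, 144.5]
force: [-0.6, -0.2, 0.0]
gripper_width: 0.0497
```

>>> move_arm(
  commands=[
    {"fingers": 0.06, "delta_pos": [0, 0, -0.5], "rotation": [0, 0, 0]},
    {"fingers": 0.06, "delta_pos": [0, 0, -1], "rotation": [0, 0, 0]},
    {"fingers": 0.06, "delta_pos": [0, 0, -1], "rotation": [0, 0, 0]},
  ],
)

```text
time_s: 2.7
ee_pos: [0.5631, -0.3469, 0.0628]
tool_rot: [-19.0, 90.0, 149.0]
force: [-0.8, 0.5, 0.4]
gripper_width: 0.0496
```

>>> move_arm(
  commands=[
    {"fingers": 0.06, "delta_pos": [0, 0, -0.5], "rotation": [0, 0, 0]},
    {"fingers": 0.06, "delta_pos": [0, 0, -1], "rotation": [0, 0, 0]},
    {"fingers": 0.06, "delta_pos": [0, 0, -1], "rotation": [0, 0, 0]},
  ],
)

```text
time_s: 3.0
ee_pos: [0.5631, -0.347, 0.0619]
tool_rot: [-37.0, 90.0, 131.0]
force: [-0.2, -0.1, -0.8]
gripper_width: 0.0499
```

>>> move_arm(
  commands=[
    {"fingers": 0.06, "delta_pos": [0, 0, -0.5], "rotation": [0, 0, 0]},
    {"fingers": 0.06, "delta_pos": [0, 0, -1], "rotation": [0, 0, 0]},
    {"fingers": 0.06, "delta_pos": [0, 0, -1], "rotation": [0, 0, 0]},
  ],
)

```text
time_s: 3.3
ee_pos: [0.5631, -0.3469, 0.0609]
tool_rot: [-26.5, 90.0, 141.5]
force: [-0.8, -0.5, -0.2]
gripper_width: 0.0496
```

```bash
python3 - <<'E'
from h import *
o=env.get_obs(); print(o['time_s'],o['ee_pos'],o['force'],o['ft_torque'])
a=viewer.camera('side')[180:305,220:400]; cv2.imwrite('pics/d3.png',cv2.resize(a,None,fx=4,fy=4,interpolation=cv2.INTER_CUBIC))
E
```

```text
3.3 [ 0.56309086 -0.34693811  0.06085612] [-0.76074491 -0.54750681 -0.22081584] [0.06588461 0.05459235 0.01035242]
```

View pics/d3.png

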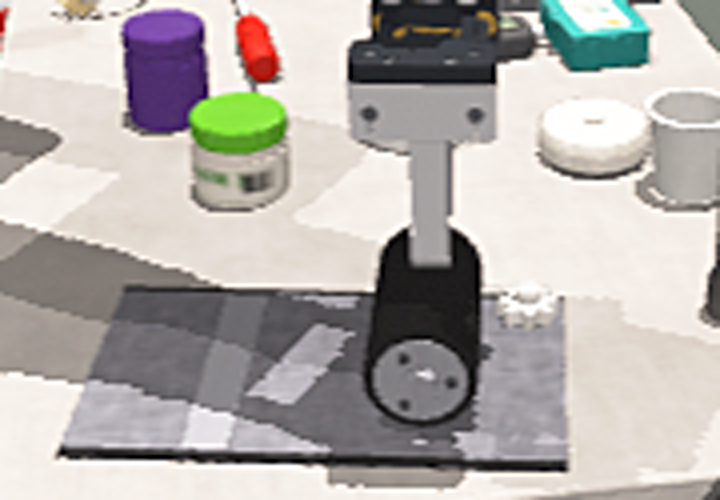

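>>> move_arm(
  commands=[
    {"fingers": 0.06, "delta_pos": [0, 0, -0.5], "rotation": [0, 0, 0]},
    {"fingers": 0.06, "delta_pos": [0, 0, -1], "rotation": [0, 0, 0]},
    {"fingers": 0.06, "delta_pos": [0, 0, -1], "rotation": [0, 0, 0]},
  ],
)

```text
time_s: 3.65
ee_pos: [0.5631, -0.3469, 0.0598]
tool_rot: [-30.7, 90.0, 137.3]
force: [0.2, 0.8, 0.2]
gripper_width: 0.0498
```

>>> move_arm(
  commands=[
    {"fingers": 0.06, "delta_pos": [0, 0, -0.5], "rotation": [0, 0, 0]},
    {"fingers": 0.06, "delta_pos": [0, 0, -1], "rotation": [0, 0, 0]},
    {"fingers": 0.06, "delta_pos": [0, 0, -1], "rotation": [0, 0, 0]},
  ],
)

```text
time_s: 3.95
ee_pos: [0.5631, -0.3469, 0.0588]
tool_rot: [-34.1, 90.0, 133.9]
force: [-0.8, 0.5, -0.9]
gripper_width: 0.0498
```

```bash
python3 - <<'E'
from h import *
np.set_printoptions(precision=4,suppress=True)
D=cam('side'); d=rays(D,[(327.4,245.9)])[0]
for y in(-.372,-.377,-.384): print(D[2]+d*(y-D[2][1])/d[1])
a=viewer.camera('side')[180:305,220:400]; cv2.imwrite('pics/d4.png',cv2.resize(a,None,fx=4,fy=4,interpolation=cv2.INTER_CUBIC))
E
```

```text
[ 0.5573 -0.372   0.0819]
[ 0.5565 -0.377   0.085 ]
[ 0.5554 -0.384   0.0892]
```

View pics/d4.png

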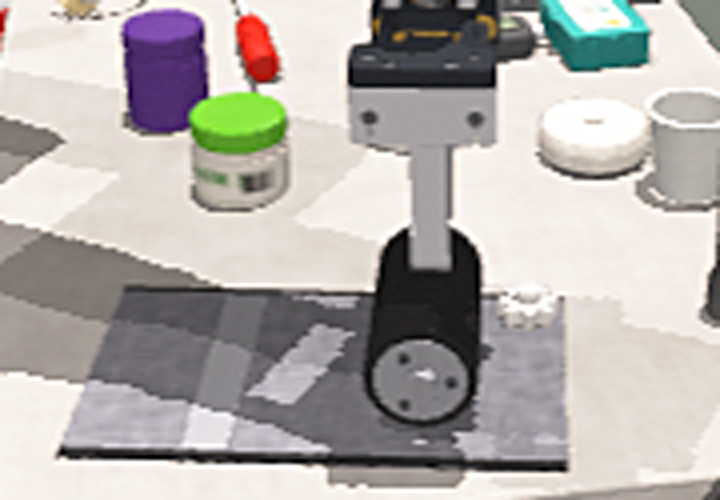

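```bash
python3 - <<'E'
from h import *
np.set_printoptions(precision=4,suppress=True)
c=viewer.calibration('wrist');H=c['hand_eye'];K=c['intrinsics']
im=viewer.camera('wrist'); a=im[170:300,220:420]; cv2.imwrite('pics/w5.png',cv2.resize(a,None,fx=4,fy=4,interpolation=cv2.INTER_CUBIC))
for u in [(278,225),(362,225),(262,225),(378,225)]:
    d=H[:3,:3]@np.linalg.inv(K)@[*u,1]
    for y in(.025,.038):
        y=np.sign(d[1])*y; t=(y-H[1,3])/d[1]; print(u,H[:3,3]+t*d)
E
```

```text
(278, 225) [-0.0361 -0.025  -0.0116]
(278, 225) [ 0.0524 -0.038   0.0164]
(362, 225) [-0.0303  0.025  -0.0097]
(362, 225) [0.0574 0.038  0.0179]
(262, 225) [-0.0822 -0.025  -0.0261]
(262, 225) [-0.0182 -0.038  -0.0059]
(378, 225) [-0.0776  0.025  -0.0246]
(378, 225) [-0.0141  0.038  -0.0046]
```

View pics/w5.png

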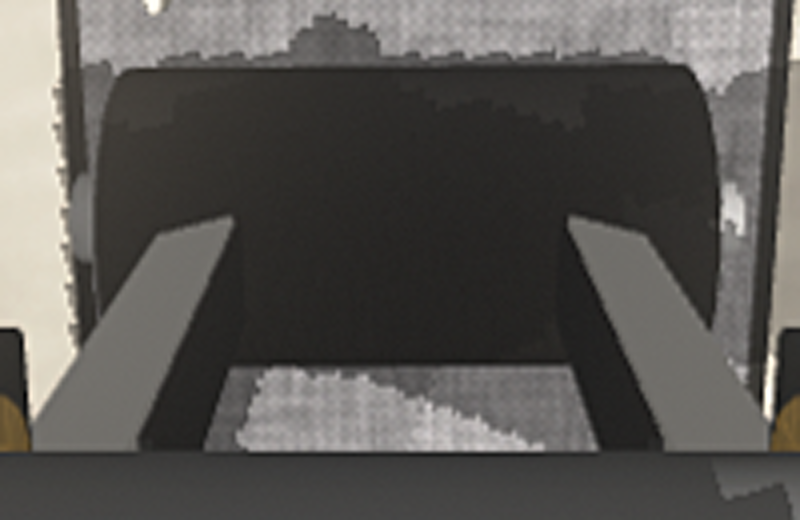

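Both views put the open fingertips about 22 mm behind the TCP, because the fingers draw back as they open. Contact should therefore come at TCP z of about 42 mm, so I'll keep lowering.

>>> move_arm(
  commands=[
    {"fingers": 0.06, "delta_pos": [0, 0, -5], "rotation": [0, 0, 0]},
    {"fingers": 0.06, "delta_pos": [0, 0, -10], "rotation": [0, 0, 0]},
    {"fingers": 0.06, "delta_pos": [0, 0, -12], "rotation": [0, 0, 0]},
    {"fingers": 0.06, "delta_pos": [0, 0, -13], "rotation": [0, 0, 0]},
    {"fingers": 0.06, "delta_pos": [0, 0, -13], "rotation": [0, 0, 0]},
  ],
)

```text
time_s: 4.55
ee_pos: [0.5631, -0.347, 0.0458]
tool_rot: [-30.1, 90.0, 137.9]
force: [0.1, -0.7, 0.4]
gripper_width: 0.0497
```

>>> move_arm(
  commands=[
    {"fingers": 0.06, "delta_pos": [0, 0, -0.5], "rotation": [0, 0, 0]},
    {"fingers": 0.06, "delta_pos": [0, 0, -1], "rotation": [0, 0, 0]},
    {"fingers": 0.06, "delta_pos": [0, 0, -1.5], "rotation": [0, 0, 0]},
    {"fingers": 0.06, "delta_pos": [0, 0, -1.5], "rotation": [0, 0, 0]},
  ],
)

```text
time_s: 4.95
ee_pos: [0.5631, -0.347, 0.0444]
tool_rot: [-8.0, 90.0, 160.0]
force: [0.6, -0.2, 0.2]
gripper_width: 0.0497
```

```bash
python3 - <<'E'
from h import *
a=viewer.camera('side')[180:305,220:400]; cv2.imwrite('pics/d6.png',cv2.resize(a,None,fx=4,fy=4,interpolation=cv2.INTER_CUBIC))
im=viewer.camera('wrist'); a=im[170:300,220:420]; cv2.imwrite('pics/w6.png',cv2.resize(a,None,fx=4,fy=4,interpolation=cv2.INTER_CUBIC))
E
```

```text
(no output)
```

View pics/d6.png

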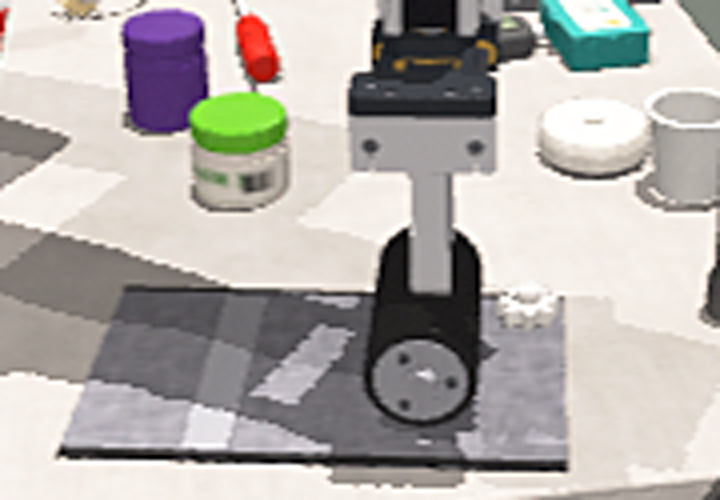

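View pics/w6.png

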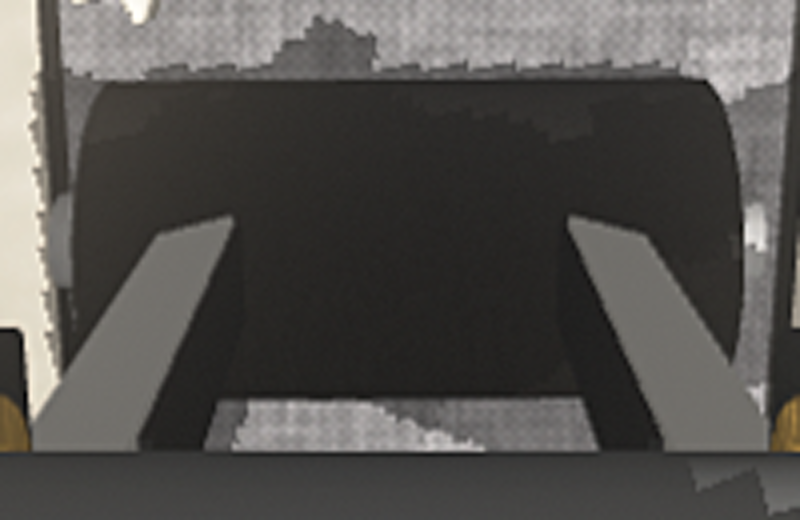

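>>> move_arm(
  commands=[
    {"fingers": 0.06, "delta_pos": [0, 0, -0.5], "rotation": [0, 0, 0]},
    {"fingers": 0.06, "delta_pos": [0, 0, -1], "rotation": [0, 0, 0]},
    {"fingers": 0.06, "delta_pos": [0, 0, -1.5], "rotation": [0, 0, 0]},
    {"fingers": 0.06, "delta_pos": [0, 0, -1.5], "rotation": [0, 0, 0]},
  ],
)

```text
time_s: 5.45
ee_pos: [0.5631, -0.3469, 0.0428]
tool_rot: [-21.8, 90.0, 146.2]
force: [-0.8, 0.2, -1.4]
gripper_width: 0.05
```

>>> move_arm(
  commands=[
    {"fingers": 0.06, "delta_pos": [0, 0, -0.5], "rotation": [0, 0, 0]},
    {"fingers": 0.06, "delta_pos": [0, 0, -1], "rotation": [0, 0, 0]},
    {"fingers": 0.06, "delta_pos": [0, 0, -1], "rotation": [0, 0, 0]},
  ],
)

```text
time_s: 5.75
ee_pos: [0.5631, -0.3469, 0.0419]
tool_rot: [-39.8, 90.0, 128.2]
force: [-0.2, -0.6, -0.7]
gripper_width: 0.0499
```

>>> move_arm(
  commands=[
    {"fingers": 0.06, "delta_pos": [0, 0, -0.5], "rotation": [0, 0, 0]},
    {"fingers": 0.06, "delta_pos": [0, 0, -1], "rotation": [0, 0, 0]},
    {"fingers": 0.06, "delta_pos": [0, 0, -1.5], "rotation": [0, 0, 0]},
    {"fingers": 0.06, "delta_pos": [0, 0, -1.5], "rotation": [0, 0, 0]},
  ],
)

```text
time_s: 6.15
ee_pos: [0.5636, -0.3471, 0.0412]
tool_rot: [165.6, 89.9, -26.4]
force: [0.4, 0.8, 5.1]
gripper_width: 0.0496
```

Contact at TCP z of 41.5 mm with 5 N on the tool. First stroke: 24 mm along the mat, with a small yaw to begin correcting the 3.5 mm sideways offset.

>>> move_arm(
  commands=[
    {"fingers": 0.06, "delta_pos": [-4, 0.8, -0.6], "rotation": [0, 0, 0.07]},
    {"fingers": 0.06, "delta_pos": [-8, 1.7, -0.6], "rotation": [0, 0, 0.14]},
    {"fingers": 0.06, "delta_pos": [-12, 2.5, -0.6], "rotation": [0, 0, 0.2]},
    {"fingers": 0.06, "delta_pos": [-16, 3.4, -0.6], "rotation": [0, 0, 0.27]},
    {"fingers": 0.06, "delta_pos": [-20, 4.2, -0.6], "rotation": [0, 0, 0.34]},
    {"fingers": 0.06, "delta_pos": [-23.5, 5, -0.6], "rotation": [0, 0, 0.4]},
  ],
)

```text
time_s: 6.75
ee_pos: [0.5402, -0.3424, 0.0411]
tool_rot: [156.3, 89.9, -32.5]
force: [0.0, 0.1, 6.7]
gripper_width: 0.0501
```

>>> move_arm(
  commands=[
    {"fingers": 0.06, "delta_pos": [0, 0, 6], "rotation": [0, 0, 0]},
    {"fingers": 0.06, "delta_pos": [11.7, -2.5, 8], "rotation": [0, 0, 0]},
    {"fingers": 0.06, "delta_pos": [11.7, -2.5, 8], "rotation": [0, 0, 0]},
  ],
)

```text
time_s: 7.05
ee_pos: [0.5522, -0.3447, 0.0483]
tool_rot: [158.4, 89.9, -30.4]
force: [0.1, -1.4, 1.3]
gripper_width: 0.0497
```

```bash
cat > look.py <<'E'
import sys
from h import *
o=env.get_obs(); print(o['time_s'],o['ee_pos'],o['force'])
n=sys.argv[1]
im=viewer.camera('wrist');np.save(f'o{n}.npy',o,allow_pickle=True); cv2.imwrite(f'pics/wr{n}.png',im); a=im[110:300,220:420]; cv2.imwrite(f'pics/w{n}.png',cv2.resize(a,None,fx=3,fy=3,interpolation=cv2.INTER_CUBIC))
im=viewer.camera('side'); cv2.imwrite(f'pics/sr{n}.png',im); a=im[215:305,225:375]; cv2.imwrite(f'pics/d{n}.png',cv2.resize(a,None,fx=5,fy=5,interpolation=cv2.INTER_CUBIC))
E
python3 look.py 7
```

```text
7.05 [ 0.55218739 -0.34466222  0.0483194 ] [ 0.07711932 -1.44137945  1.26344888]
```

View pics/w7.png

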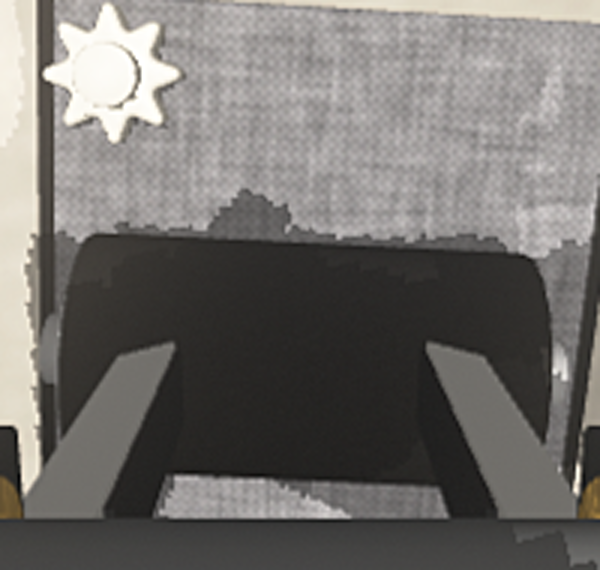

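View pics/d7.png

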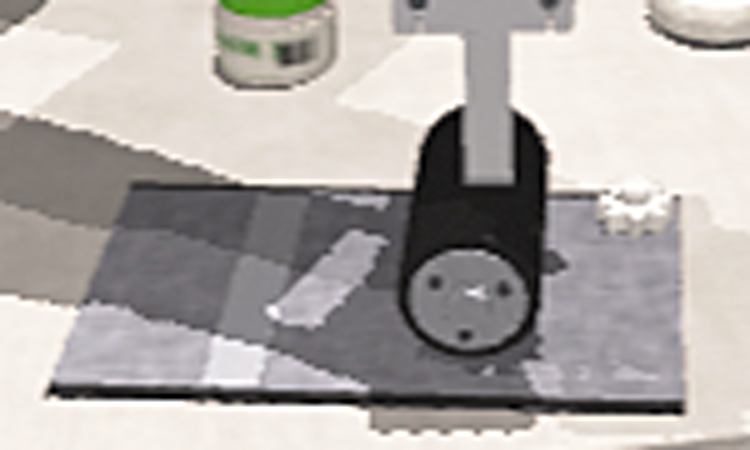

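```bash
cat > meas.py <<'E'
from h import *
np.set_printoptions(precision=4,suppress=True)
c0=np.array([.449,-.3271]); th=np.radians(11.9); M=np.array([[np.cos(th),-np.sin(th)],[np.sin(th),np.cos(th)]])
def wr(n,top,bot,x0=220,y0=110,s=3):
    o=np.load(f'o{n}.npy',allow_pickle=True).item(); W=cam('wrist',o)
    f=lambda l:[(x0+(u+.5)/s-.5,y0+(v+.5)/s-.5) for u,v in l]
    p,d,_=axis(W,f(top),f(bot)); q=(p[:2]-c0)@M.T; e=d[:2]@M.T
    print('axis x at strip y=0:',q[0]-e[0]*q[1]/e[1],'yaw rel mat',np.degrees(np.arctan2(-e[0],e[1])),'TCP',(o['ee_pos'][:2]-c0)@M.T)
    return W,f
E
python3 - <<'E'
from meas import *
W,f=wr(7,[(95,234),(520,254)],[(170,472),(440,486)])
print((onz(W,f([(42,360),(558,372)]),.034)[:,:2]-c0)@M.T,(onz(W,f([(60,330),(550,340)]),.06)[:,:2]-c0)@M.T)
E
```

```text
axis x at strip y=0: 0.09660739908076323 yaw rel mat 0.15021515503653873 TCP [0.1046 0.0041]
[[ 0.093   0.0701]
 [ 0.0969 -0.0617]] [[ 0.1092  0.0586]
 [ 0.1129 -0.0506]]
```

The roller moved 13 mm, as expected, but it didn't turn; the short lever arm just slipped. I'll open the fingers wider so their grip can turn it slightly.

>>> move_arm(
  commands=[
    {"fingers": 0.7, "delta_pos": [0, 0, 0], "rotation": [0, 0, -0.4]},
    {"fingers": 0.7, "delta_pos": [-2, 0.4, 0], "rotation": [0, 0, -0.8]},
    {"fingers": 0.7, "delta_pos": [-2, 0.4, 0], "rotation": [0, 0, -0.8]},
    {"fingers": 0.7, "delta_pos": [-2, 0.4, 0], "rotation": [0, 0, -0.8]},
  ],
)

```text
time_s: 7.55
ee_pos: [0.5491, -0.344, 0.0477]
tool_rot: [-24.4, 90.0, 140.5]
force: [1.1, -0.3, -0.4]
gripper_width: 0.0779
```

```bash
python3 look.py 8
```

```text
7.55 [ 0.54909412 -0.34398242  0.04773122] [ 1.08293344 -0.26731426 -0.36398291]
```

View pics/w8.png

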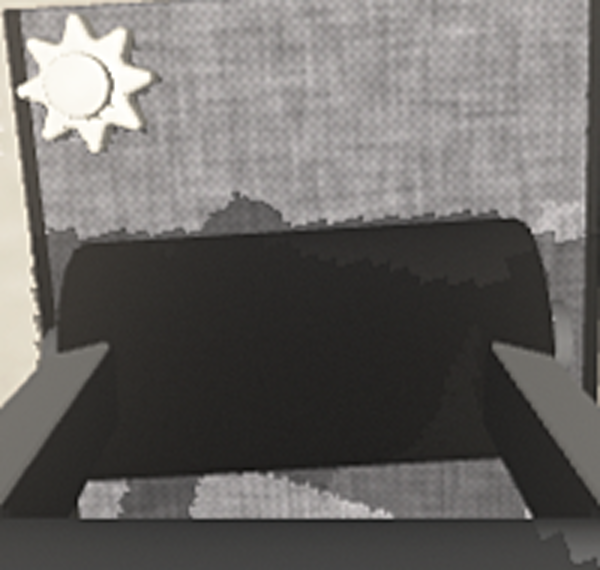

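View pics/d8.png

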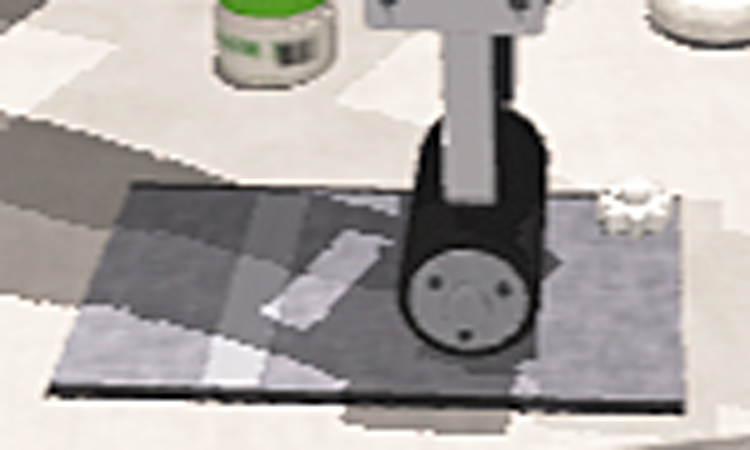

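>>> move_arm(
  commands=[
    {"fingers": 0.5, "delta_pos": [0, 0, -2], "rotation": [0, 0, 0]},
    {"fingers": 0.5, "delta_pos": [0, 0, -5], "rotation": [0, 0, 0]},
    {"fingers": 0.5, "delta_pos": [0, 0, -7], "rotation": [0, 0, 0]},
    {"fingers": 0.5, "delta_pos": [0, 0, -8], "rotation": [0, 0, 0]},
    {"fingers": 0.5, "delta_pos": [0, 0, -8], "rotation": [0, 0, 0]},
  ],
)

```text
time_s: 8.15
ee_pos: [0.5502, -0.3443, 0.0411]
tool_rot: [170.3, 89.9, -24.9]
force: [0.7, 1.8, 8.5]
gripper_width: 0.0703
```

>>> move_arm(
  commands=[
    {"fingers": 0.5, "delta_pos": [-4, 0.8, -0.4], "rotation": [0, 0, 0.15]},
    {"fingers": 0.5, "delta_pos": [-8, 1.7, -0.4], "rotation": [0, 0, 0.3]},
    {"fingers": 0.5, "delta_pos": [-12, 2.5, -0.4], "rotation": [0, 0, 0.45]},
    {"fingers": 0.5, "delta_pos": [-16, 3.4, -0.4], "rotation": [0, 0, 0.6]},
    {"fingers": 0.5, "delta_pos": [-20, 4.2, -0.4], "rotation": [0, 0, 0.75]},
    {"fingers": 0.5, "delta_pos": [-22, 4.6, -0.4], "rotation": [0, 0, 0.85]},
    {"fingers": 0.5, "delta_pos": [-22, 4.6, 6], "rotation": [0, 0, 0.85]},
    {"fingers": 0.5, "delta_pos": [-10, 2.1, 6], "rotation": [0, 0, 0.85]},
    {"fingers": 0.5, "delta_pos": [-10, 2.1, 6], "rotation": [0, 0, 0.85]},
  ],
)

```text
time_s: 9.05
ee_pos: [0.54, -0.342, 0.0459]
tool_rot: [166.6, 90.0, -21.8]
force: [-0.6, 0.4, -0.4]
gripper_width: 0.0703
```

```bash
python3 look.py 9
```

```text
9.05 [ 0.54002812 -0.34200495  0.04593051] [-0.60200482  0.42660361 -0.41957935]
```

View pics/w9.png

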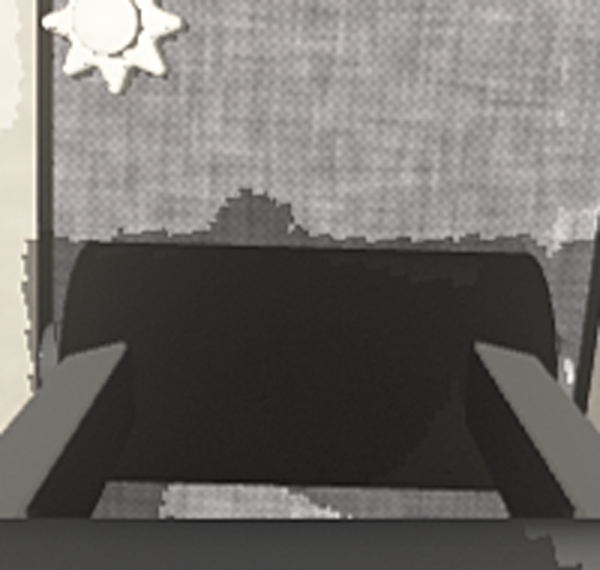

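```bash
python3 - <<'E'
from meas import *
W,f=wr(9,[(95,242),(520,254)],[(110,481),(490,490)])
print((onz(W,f([(43,370),(567,376)]),.034)[:,:2]-c0)@M.T,(onz(W,f([(64,330),(553,340)]),.06)[:,:2]-c0)@M.T)
E
```

```text
axis x at strip y=0: 0.08367238211027782 yaw rel mat 1.9658279660576863 TCP [0.0921 0.0042]
[[ 0.0782  0.0692]
 [ 0.0848 -0.0633]] [[ 0.0972  0.0572]
 [ 0.1015 -0.0504]]
```

The roller has now yawed +2°, which will cancel the sideways offset over the remaining 84 mm. I'll continue with straight strokes along its heading.

>>> move_arm(
  commands=[
    {"fingers": 0.5, "delta_pos": [-2, 0.4, -3], "rotation": [0, 0, -0.17]},
    {"fingers": 0.5, "delta_pos": [-2, 0.4, -5.5], "rotation": [0, 0, -0.17]},
    {"fingers": 0.5, "delta_pos": [-2, 0.4, -6.6], "rotation": [0, 0, -0.17]},
    {"fingers": 0.5, "delta_pos": [-6, 1.1, -6.6], "rotation": [0, 0, -0.17]},
    {"fingers": 0.5, "delta_pos": [-10, 1.8, -6.6], "rotation": [0, 0, -0.17]},
    {"fingers": 0.5, "delta_pos": [-14, 2.5, -6.6], "rotation": [0, 0, -0.17]},
    {"fingers": 0.5, "delta_pos": [-18, 3.2, -6.6], "rotation": [0, 0, -0.17]},
    {"fingers": 0.5, "delta_pos": [-22, 3.9, -6.6], "rotation": [0, 0, -0.17]},
    {"fingers": 0.5, "delta_pos": [-25, 4.4, -6.6], "rotation": [0, 0, -0.17]},
    {"fingers": 0.5, "delta_pos": [-25, 4.4, 0], "rotation": [0, 0, -0.17]},
    {"fingers": 0.5, "delta_pos": [-15, 2.6, 0], "rotation": [0, 0, -0.17]},
    {"fingers": 0.5, "delta_pos": [-15, 2.6, 0], "rotation": [0, 0, -0.17]},
  ],
)

```text
time_s: 10.35
ee_pos: [0.5247, -0.3394, 0.0459]
tool_rot: [156.6, 90.0, -33.1]
force: [0.1, 1.1, 0.3]
gripper_width: 0.0705
```

```bash
python3 look.py 10
```

```text
10.35 [ 0.52469443 -0.33942028  0.0458962 ] [0.10188575 1.10587022 0.33872312]
```

View pics/w10.png

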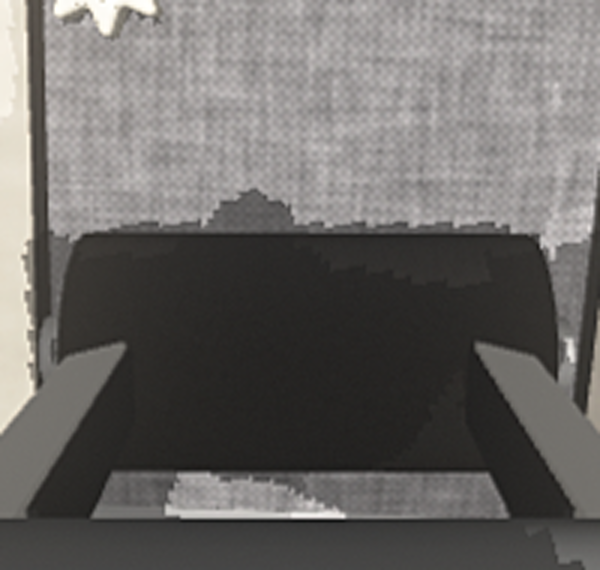

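```bash
python3 - <<'E'
from meas import *
W,f=wr(10,[(95,234),(520,235)],[(110,471),(490,471)])
print((onz(W,f([(42,370),(570,370)]),.034)[:,:2]-c0)@M.T,(onz(W,f([(62,330),(554,330)]),.06)[:,:2]-c0)@M.T)
E
```

```text
axis x at strip y=0: 0.07174247437281811 yaw rel mat 2.080269563506588 TCP [0.0766 0.0036]
[[ 0.0642  0.0691]
 [ 0.0693 -0.0643]] [[ 0.0829  0.0568]
 [ 0.087  -0.0512]]
```

>>> move_arm(
  commands=[
    {"fingers": 0.5, "delta_pos": [1, -0.2, -3], "rotation": [0, 0, 0]},
    {"fingers": 0.5, "delta_pos": [1, -0.2, -5.5], "rotation": [0, 0, 0]},
    {"fingers": 0.5, "delta_pos": [1, -0.2, -6.6], "rotation": [0, 0, 0]},
    {"fingers": 0.5, "delta_pos": [-3, 0.5, -6.6], "rotation": [0, 0, 0]},
    {"fingers": 0.5, "delta_pos": [-7, 1.2, -6.6], "rotation": [0, 0, 0]},
    {"fingers": 0.5, "delta_pos": [-11, 1.9, -6.6], "rotation": [0, 0, 0]},
    {"fingers": 0.5, "delta_pos": [-15, 2.6, -6.6], "rotation": [0, 0, 0]},
    {"fingers": 0.5, "delta_pos": [-19, 3.3, -6.6], "rotation": [0, 0, 0]},
    {"fingers": 0.5, "delta_pos": [-22, 3.8, -6.6], "rotation": [0, 0, 0]},
    {"fingers": 0.5, "delta_pos": [-22, 3.8, 0], "rotation": [0, 0, 0]},
    {"fingers": 0.5, "delta_pos": [-12, 2.1, 0], "rotation": [0, 0, 0]},
    {"fingers": 0.5, "delta_pos": [-12, 2.1, 0], "rotation": [0, 0, 0]},
  ],
)

```text
time_s: 11.65
ee_pos: [0.5133, -0.3374, 0.0457]
tool_rot: [159.0, 90.0, -30.7]
force: [0.6, -0.2, -0.2]
gripper_width: 0.0704
```

>>> move_arm(
  commands=[
    {"fingers": 0.5, "delta_pos": [1, -0.2, -3], "rotation": [0, 0, 0]},
    {"fingers": 0.5, "delta_pos": [1, -0.2, -5.5], "rotation": [0, 0, 0]},
    {"fingers": 0.5, "delta_pos": [1, -0.2, -6.6], "rotation": [0, 0, 0]},
    {"fingers": 0.5, "delta_pos": [-3, 0.5, -6.6], "rotation": [0, 0, 0]},
    {"fingers": 0.5, "delta_pos": [-7, 1.2, -6.6], "rotation": [0, 0, 0]},
    {"fingers": 0.5, "delta_pos": [-11, 1.9, -6.6], "rotation": [0, 0, 0]},
    {"fingers": 0.5, "delta_pos": [-15, 2.6, -6.6], "rotation": [0, 0, 0]},
    {"fingers": 0.5, "delta_pos": [-19, 3.3, -6.6], "rotation": [0, 0, 0]},
    {"fingers": 0.5, "delta_pos": [-22, 3.8, -6.6], "rotation": [0, 0, 0]},
    {"fingers": 0.5, "delta_pos": [-22, 3.8, 0], "rotation": [0, 0, 0]},
    {"fingers": 0.5, "delta_pos": [-12, 2.1, 0], "rotation": [0, 0, 0]},
    {"fingers": 0.5, "delta_pos": [-12, 2.1, 0], "rotation": [0, 0, 0]},
  ],
)

```text
time_s: 12.85
ee_pos: [0.5013, -0.3353, 0.0455]
tool_rot: [162.9, 90.0, -26.9]
force: [0.9, 0.3, -0.5]
gripper_width: 0.0705
```

```bash
python3 look.py 11
```

```text
12.85 [ 0.50128185 -0.33527259  0.04549015] [ 0.85845541  0.25138045 -0.50799041]
```

View pics/w11.png

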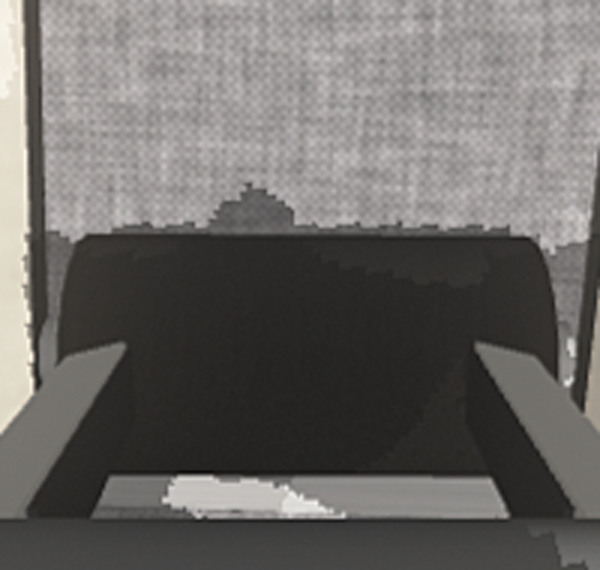

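View pics/d11.png

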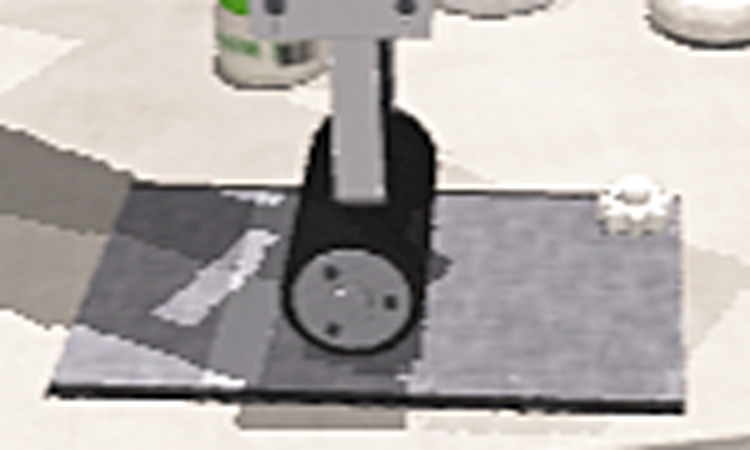

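>>> move_arm(
  commands=[
    {"fingers": 0.5, "delta_pos": [1, -0.2, -3], "rotation": [0, 0, 0]},
    {"fingers": 0.5, "delta_pos": [1, -0.2, -5.5], "rotation": [0, 0, 0]},
    {"fingers": 0.5, "delta_pos": [1, -0.2, -6.3], "rotation": [0, 0, 0]},
    {"fingers": 0.5, "delta_pos": [-3, 0.5, -6.3], "rotation": [0, 0, 0]},
    {"fingers": 0.5, "delta_pos": [-7, 1.2, -6.3], "rotation": [0, 0, 0]},
    {"fingers": 0.5, "delta_pos": [-11, 1.9, -6.3], "rotation": [0, 0, 0]},
    {"fingers": 0.5, "delta_pos": [-15, 2.6, -6.3], "rotation": [0, 0, 0]},
    {"fingers": 0.5, "delta_pos": [-19, 3.3, -6.3], "rotation": [0, 0, 0]},
    {"fingers": 0.5, "delta_pos": [-22, 3.8, -6.3], "rotation": [0, 0, 0]},
    {"fingers": 0.5, "delta_pos": [-22, 3.8, 0.2], "rotation": [0, 0, 0]},
    {"fingers": 0.5, "delta_pos": [-12, 2.1, 0.2], "rotation": [0, 0, 0]},
    {"fingers": 0.5, "delta_pos": [-12, 2.1, 0.2], "rotation": [0, 0, 0]},
  ],
)

```text
time_s: 14.15
ee_pos: [0.4893, -0.3333, 0.0459]
tool_rot: [152.2, 90.0, -37.5]
force: [-0.7, 0.0, -0.2]
gripper_width: 0.0704
```

>>> move_arm(
  commands=[
    {"fingers": 0.5, "delta_pos": [1, -0.2, -3], "rotation": [0, 0, 0]},
    {"fingers": 0.5, "delta_pos": [1, -0.2, -5.5], "rotation": [0, 0, 0]},
    {"fingers": 0.5, "delta_pos": [1, -0.2, -6.3], "rotation": [0, 0, 0]},
    {"fingers": 0.5, "delta_pos": [-3, 0.5, -6.3], "rotation": [0, 0, 0]},
    {"fingers": 0.5, "delta_pos": [-7, 1.2, -6.3], "rotation": [0, 0, 0]},
    {"fingers": 0.5, "delta_pos": [-11, 1.9, -6.3], "rotation": [0, 0, 0]},
    {"fingers": 0.5, "delta_pos": [-15, 2.6, -6.3], "rotation": [0, 0, 0]},
    {"fingers": 0.5, "delta_pos": [-19, 3.3, -6.3], "rotation": [0, 0, 0]},
    {"fingers": 0.5, "delta_pos": [-22, 3.8, -6.3], "rotation": [0, 0, 0]},
    {"fingers": 0.5, "delta_pos": [-22, 3.8, 0.2], "rotation": [0, 0, 0]},
    {"fingers": 0.5, "delta_pos": [-12, 2.1, 0.2], "rotation": [0, 0, 0]},
    {"fingers": 0.5, "delta_pos": [-12, 2.1, 0.2], "rotation": [0, 0, 0]},
  ],
)

```text
time_s: 15.35
ee_pos: [0.4773, -0.3311, 0.046]
tool_rot: [159.0, 90.0, -30.8]
force: [-1.1, -1.0, 1.1]
gripper_width: 0.0706
```

```bash
python3 look.py 12
```

```text
15.35 [ 0.47732017 -0.33114799  0.04603299] [-1.10409122 -0.96341767  1.08023364]
```

View pics/w12.png

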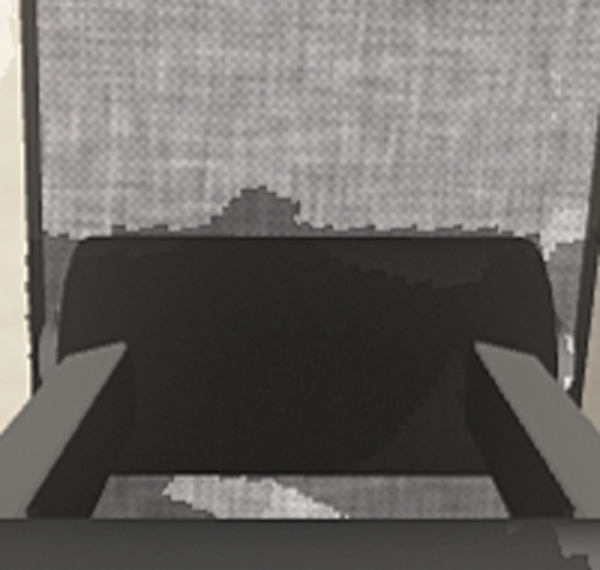

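View pics/d12.png

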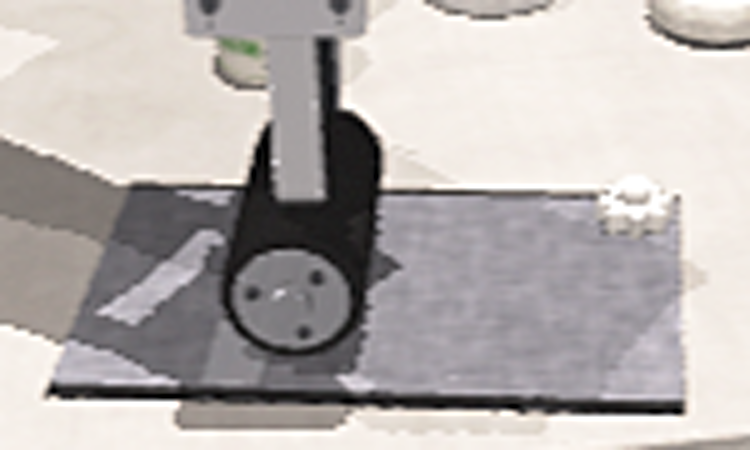

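```bash
python3 - <<'E'
from meas import *
W,f=wr(12,[(95,238),(520,238)],[(110,474),(490,474)])
print((onz(W,f([(42,370),(570,370)]),.034)[:,:2]-c0)@M.T,(onz(W,f([(62,330),(554,330)]),.06)[:,:2]-c0)@M.T)
# side: roller vs strip
D=cam('side'); g=lambda l:[(225+(u+.5)/5-.5,215+(v+.5)/5-.5) for u,v in l]
p,d,_=axis(D,g([(252,160),(226,290)]),g([(382,150),(364,290)]));q=(p[:2]-c0)@M.T;e=d[:2]@M.T;print('side',q[0]-e[0]*q[1]/e[1],np.degrees(np.arctan2(-e[0],e[1])))
print((onz(D,g([(207,384),(264,386)]),.004)[:,:2]-c0)@M.T)
E
```

```text
axis x at strip y=0: 0.022732666521916887 yaw rel mat 2.169530691344438 TCP [0.0285 0.0019]
[[ 0.0161  0.0674]
 [ 0.0212 -0.0661]] [[ 0.0348  0.0552]
 [ 0.0389 -0.053 ]]
side 0.023745008965400077 2.992131986680425
[[-0.008  -0.0754]
 [ 0.0155 -0.0756]]
```

Everything is on track: 22 mm to go, yaw +2.1°, and about 0.8 mm off along the strip. The next stroke takes the yaw back out.

>>> move_arm(
  commands=[
    {"fingers": 0.5, "delta_pos": [0.5, -0.1, -3], "rotation": [0, 0, 0.4]},
    {"fingers": 0.5, "delta_pos": [0.5, -0.1, -5.5], "rotation": [0, 0, 0.4]},
    {"fingers": 0.5, "delta_pos": [0.5, -0.1, -6.8], "rotation": [0, 0, 0.4]},
    {"fingers": 0.5, "delta_pos": [-3.5, 0.7, -7.2], "rotation": [0, 0, 0.25]},
    {"fingers": 0.5, "delta_pos": [-7.5, 1.4, -7.2], "rotation": [0, 0, 0.1]},
    {"fingers": 0.5, "delta_pos": [-11.5, 2.2, -7.2], "rotation": [0, 0, -0.05]},
    {"fingers": 0.5, "delta_pos": [-15.5, 3, -7.2], "rotation": [0, 0, -0.2]},
    {"fingers": 0.5, "delta_pos": [-19.5, 3.8, -7.2], "rotation": [0, 0, -0.35]},
    {"fingers": 0.5, "delta_pos": [-21.5, 4.2, -7.2], "rotation": [0, 0, -0.45]},
    {"fingers": 0.5, "delta_pos": [-21.5, 4.2, 0], "rotation": [0, 0, -0.45]},
    {"fingers": 0.5, "delta_pos": [-12, 2.3, 0], "rotation": [0, 0, -0.4]},
    {"fingers": 0.5, "delta_pos": [-12, 2.3, 0], "rotation": [0, 0, -0.25]},
  ],
)

```text
time_s: 16.65
ee_pos: [0.4652, -0.3289, 0.0461]
tool_rot: [157.8, 90.0, -33.9]
force: [0.7, -0.6, -0.6]
gripper_width: 0.0703
```

```bash
python3 look.py 13
```

```text
16.65 [ 0.46524966 -0.32888334  0.04607789] [ 0.72375279 -0.55417207 -0.59189955]
```

View pics/w13.png

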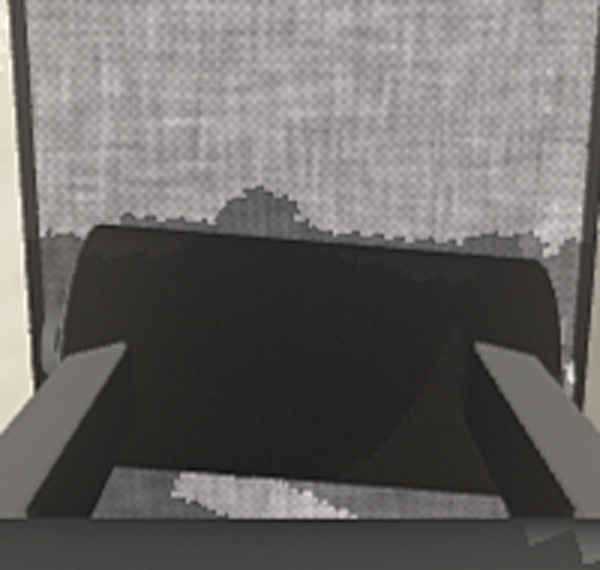

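```bash
python3 - <<'E'
from meas import *
W,f=wr(13,[(100,225),(530,260)],[(115,466),(495,495)])
print((onz(W,f([(68,330),(556,365)]),.06)[:,:2]-c0)@M.T)
o=np.load('o13.npy',allow_pickle=True).item(); y=Ro.from_euler('xyz',o['tool_rot'],degrees=True).as_matrix()[:,1]; print('tool yaw rel mat',np.degrees(np.arctan2(y[0],-y[1]))+11.9)
E
```

```text
axis x at strip y=0: 0.00895184049728347 yaw rel mat -4.521101317774232 TCP [0.0163 0.0016]
[[ 0.0243  0.0533]
 [ 0.0166 -0.0546]]
tool yaw rel mat 0.19175725578191916
```

That stroke turned it fully, 6.7°. The roller is now at x = 9 mm with yaw −4.5°. I'll do a short stroke with a counter-yaw.

>>> move_arm(
  commands=[
    {"fingers": 0.5, "delta_pos": [-1, 0.2, -3], "rotation": [0, 0, -0.55]},
    {"fingers": 0.5, "delta_pos": [-1, 0.2, -5.5], "rotation": [0, 0, -0.55]},
    {"fingers": 0.5, "delta_pos": [-1, 0.2, -6.8], "rotation": [0, 0, -0.55]},
    {"fingers": 0.5, "delta_pos": [-3, 0.7, -7.2], "rotation": [0, 0, -0.4]},
    {"fingers": 0.5, "delta_pos": [-6, 1.4, -7.2], "rotation": [0, 0, -0.25]},
    {"fingers": 0.5, "delta_pos": [-9, 2, -7.2], "rotation": [0, 0, -0.1]},
    {"fingers": 0.5, "delta_pos": [-11, 2.4, -7.2], "rotation": [0, 0, 0]},
    {"fingers": 0.5, "delta_pos": [-11, 2.4, -7.2], "rotation": [0, 0, 0]},
    {"fingers": 0.5, "delta_pos": [-11, 2.4, 0], "rotation": [0, 0, 0]},
    {"fingers": 0.5, "delta_pos": [-5, 1, 0], "rotation": [0, 0, 0]},
    {"fingers": 0.5, "delta_pos": [-5, 1, 0], "rotation": [0, 0, 0]},
  ],
)

```text
time_s: 17.85
ee_pos: [0.4598, -0.3277, 0.046]
tool_rot: [-37.7, 90.0, 130.6]
force: [-0.1, -0.3, -1.0]
gripper_width: 0.0703
```

```bash
python3 look.py 14
```

```text
17.85 [ 0.45982119 -0.32774129  0.04597944] [-0.07504711 -0.25739701 -1.04504511]
```

View pics/w14.png

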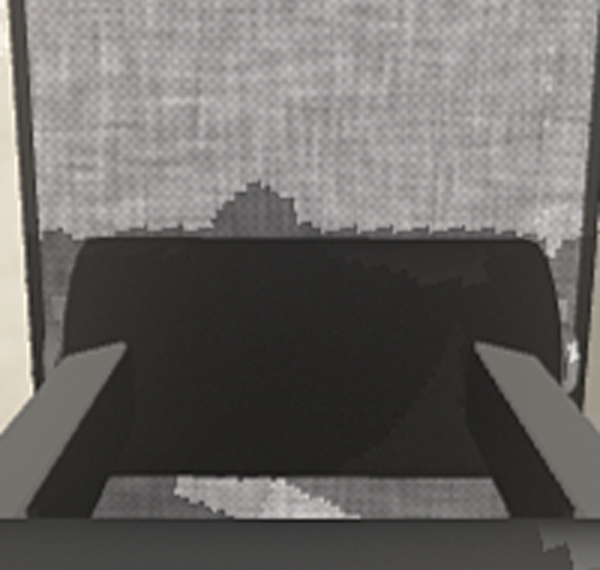

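View pics/d14.png

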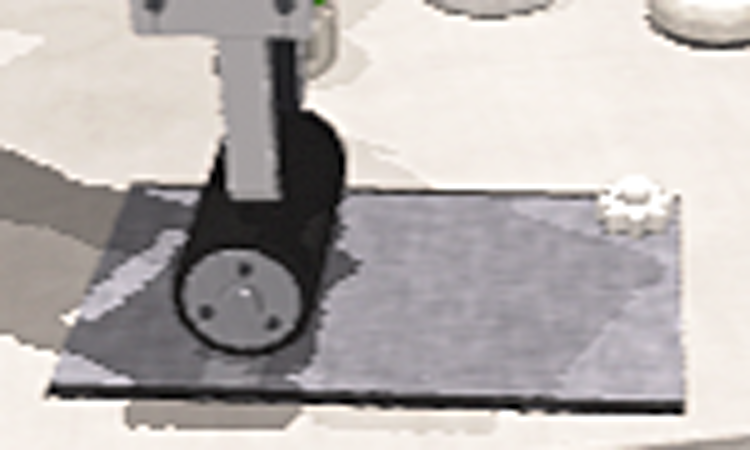

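```bash
python3 - <<'E'
from meas import *
W,f=wr(14,[(100,238),(520,239)],[(115,474),(495,476)])
print((onz(W,f([(67,330),(557,330)]),.06)[:,:2]-c0)@M.T)
D=cam('side'); g=lambda l:[(225+(u+.5)/5-.5,215+(v+.5)/5-.5) for u,v in l]
p,d,_=axis(D,g([(212,160),(177,290)]),g([(346,160),(315,290)]));q=(p[:2]-c0)@M.T;e=d[:2]@M.T;print('side',q[0]-e[0]*q[1]/e[1],np.degrees(np.arctan2(-e[0],e[1])))
E
```

```text
axis x at strip y=0: 0.004640905976661494 yaw rel mat -0.01838936782937885 TCP [0.0107 0.0016]
[[ 0.0188  0.0535]
 [ 0.0192 -0.0542]]
side 0.005059822473641115 1.247803646393828
```

Yaw is now 0, y is −0.3 mm and x is about +4.6 mm. I'll raise the arm for a clear check of roller against strip before the last nudge.

>>> move_arm(
  commands=[
    {"fingers": 0.5, "delta_pos": [0, 0, 40], "rotation": [0, 0, 0]},
    {"fingers": 0.5, "delta_pos": [-20, 4, 80], "rotation": [0, 0, 0]},
    {"fingers": 0.5, "delta_pos": [-40, 8, 120], "rotation": [0, 0, 0]},
    {"fingers": 0.5, "delta_pos": [-40, 8, 140], "rotation": [0, 0, 0]},
    {"fingers": 0.5, "delta_pos": [-40, 8, 140], "rotation": [0, 0, 0]},
  ],
)

```text
time_s: 18.45
ee_pos: [0.4198, -0.3204, 0.189]
tool_rot: [150.5, 89.7, -41.3]
force: [0.5, -0.1, -0.7]
gripper_width: 0.0703
```

```bash
python3 look.py 15; python3 -c "
import cv2
a=cv2.imread('pics/wr15.png')[60:260,230:410]; cv2.imwrite('pics/w15z.png',cv2.resize(a,None,fx=4,fy=3,interpolation=cv2.INTER_CUBIC))
from workcell import viewer
b=viewer.camera('scene'); cv2.imwrite('pics/sc15.png',b); b=b[260:385,240:410]; cv2.imwrite('pics/s15.png',cv2.resize(b,None,fx=4,fy=4,interpolation=cv2.INTER_CUBIC))"
```

```text
18.45 [ 0.41983426 -0.32041072  0.18904135] [ 0.4850327  -0.08237464 -0.73049291]
```

View pics/w15z.png

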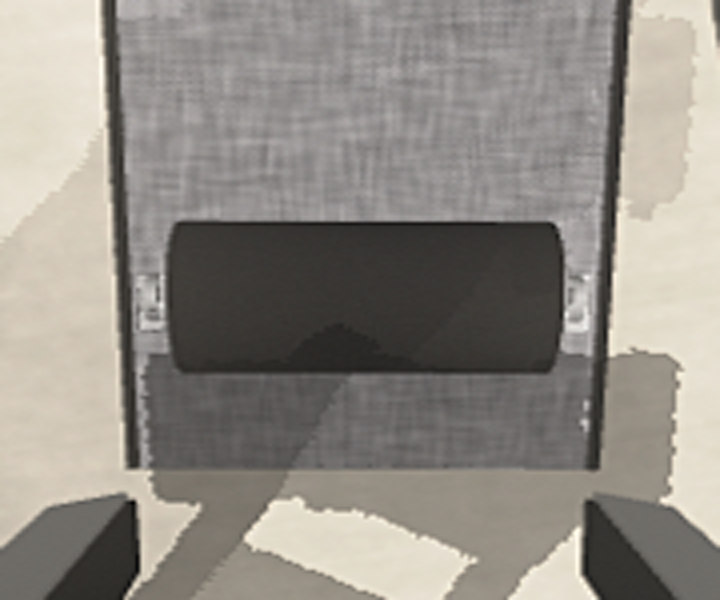

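View pics/d15.png

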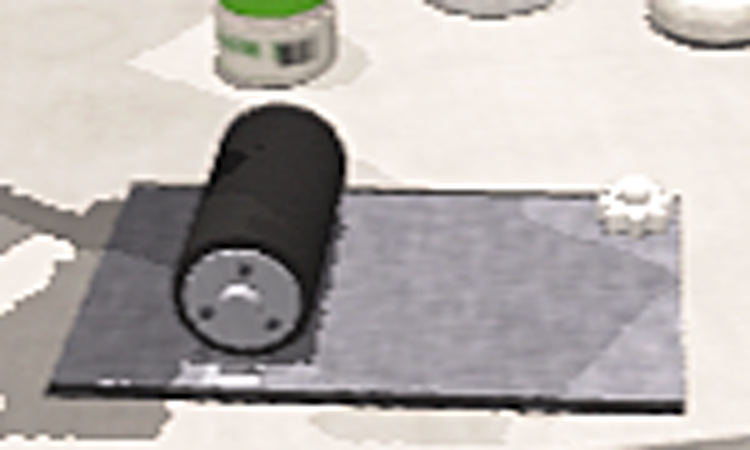

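View pics/s15.png

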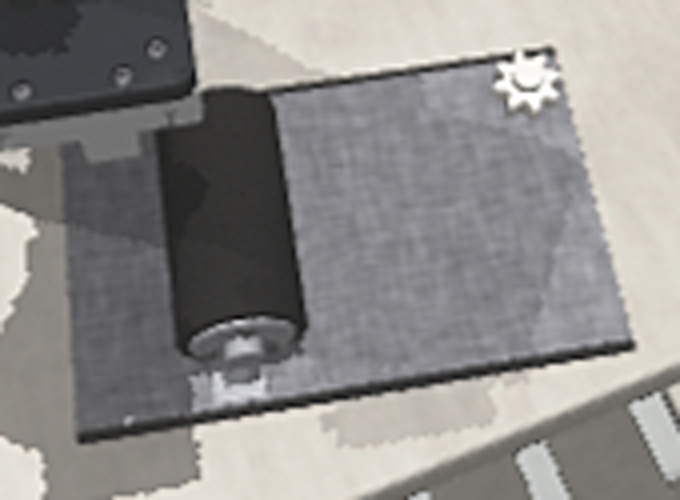

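```bash
python3 - <<'E'
from meas import *
o=np.load('o15.npy',allow_pickle=True).item(); W=cam('wrist',o)
f=lambda l:[(230+(u+.5)/4-.5,60+(v+.5)/3-.5) for u,v in l]
S=(onz(W,f([(137,274),(589,274),(135,331),(591,331)]),.004)[:,:2]-c0)@M.T; print(S,S.mean(0))
p,d,_=axis(W,f([(190,221.5),(545,221.5)]),f([(190,373),(545,373)])); q=(p[:2]-c0)@M.T; e=d[:2]@M.T; print('axis x',q[0]-e[0]*q[1]/e[1],np.degrees(np.arctan2(-e[0],e[1])))
print((onz(W,f([(167,290),(563,290)]),.062)[:,:2]-c0)@M.T)
D=cam('side'); g=lambda l:[(225+(u+.5)/5-.5,215+(v+.5)/5-.5) for u,v in l]
p,d,_=axis(D,g([(212,160),(177,290)]),g([(346,160),(315,290)]));q=(p[:2]-c0)@M.T;e=d[:2]@M.T;print('side at y=-.07',q[0]+e[0]*(-.07-q[1])/e[1])
print((onz(D,g([(181,383),(261,386)]),.004)[:,:2]-c0)@M.T)
S=cam('scene'); h=lambda l:[(240+(u+.5)/4-.5,260+(v+.5)/4-.5) for u,v in l]
p,d,_=axis(S,h([(160,150),(177,340)]),h([(276,110),(306,320)]));q=(p[:2]-c0)@M.T;e=d[:2]@M.T;print('scene',q[0]-e[0]*q[1]/e[1],q[0]+e[0]*(-.07-q[1])/e[1],np.degrees(np.arctan2(-e[0],e[1])))
print((onz(S,h([(200,408),(267,400)]),.004)[:,:2]-c0)@M.T)
E
```

```text
[[ 0.012   0.0727]
 [ 0.0123 -0.0727]
 [-0.0125  0.0743]
 [-0.0121 -0.0745]] [-0.0001 -0.    ]
axis x 0.004311997499983002 0.134199577422274
[[ 0.0094  0.0541]
 [ 0.0097 -0.0547]]
side at y=-.07 0.00658454327971188
[[-0.0187 -0.0752]
 [ 0.0143 -0.0757]]
scene 0.005829793956973139 0.005236968389297789 -0.4852227284858561
[[-0.0179 -0.0747]
 [ 0.0126 -0.0762]]
```

All three views agree: the roller is 4.3 mm short in x, 0.3 mm off in y, with yaw about 0.1°. One last short nudge.

>>> move_arm(
  commands=[
    {"fingers": 0.5, "delta_pos": [37, -7.4, -40], "rotation": [0, 0, 0]},
    {"fingers": 0.5, "delta_pos": [37, -7.4, -85], "rotation": [0, 0, 0]},
    {"fingers": 0.5, "delta_pos": [37, -7.4, -125], "rotation": [0, 0, 0]},
    {"fingers": 0.5, "delta_pos": [37, -7.4, -140], "rotation": [0, 0, 0]},
    {"fingers": 0.5, "delta_pos": [37, -7.4, -140], "rotation": [0, 0, 0]},
  ],
)

```text
time_s: 19.1
ee_pos: [0.4555, -0.3259, 0.0429]
tool_rot: [-30.9, 89.7, 137.4]
force: [-0.2, -0.6, 1.4]
gripper_width: 0.0708
```

>>> move_arm(
  commands=[
    {"fingers": 0.5, "delta_pos": [0, 0, 0], "rotation": [0, 0, 0]},
    {"fingers": 0.5, "delta_pos": [0, 0, 0], "rotation": [0, 0, 0]},
  ],
)

```text
time_s: 19.3
ee_pos: [0.456, -0.3267, 0.0452]
tool_rot: [-26.4, 89.9, 141.8]
force: [-0.2, 0.3, -0.1]
gripper_width: 0.0703
```

>>> move_arm(
  commands=[
    {"fingers": 0.5, "delta_pos": [0, 0, -3], "rotation": [0, 0, 0]},
    {"fingers": 0.5, "delta_pos": [0, 0, -5.5], "rotation": [0, 0, 0]},
    {"fingers": 0.5, "delta_pos": [0, 0, -6.5], "rotation": [0, 0, 0]},
    {"fingers": 0.5, "delta_pos": [-2, 0.4, -6.7], "rotation": [0, 0, 0]},
    {"fingers": 0.5, "delta_pos": [-4, 0.8, -6.7], "rotation": [0, 0, 0]},
    {"fingers": 0.5, "delta_pos": [-6, 1.3, -6.7], "rotation": [0, 0, 0]},
    {"fingers": 0.5, "delta_pos": [-8, 1.7, -6.7], "rotation": [0, 0, 0]},
    {"fingers": 0.5, "delta_pos": [-8.5, 1.8, -6.7], "rotation": [0, 0, 0]},
    {"fingers": 0.5, "delta_pos": [-8.5, 1.8, 0], "rotation": [0, 0, 0]},
    {"fingers": 0.5, "delta_pos": [-8.5, 1.8, 30], "rotation": [0, 0, 0]},
  ],
)

```text
time_s: 20.3
ee_pos: [0.4465, -0.3242, 0.0742]
tool_rot: [-26.9, 89.7, 141.4]
force: [0.8, -0.4, -0.3]
gripper_width: 0.0707
```

>>> move_arm(
  commands=[
    {"fingers": 0.5, "delta_pos": [-15, 3, 40], "rotation": [0, 0, 0]},
    {"fingers": 0.5, "delta_pos": [-30, 6, 80], "rotation": [0, 0, 0]},
    {"fingers": 0.5, "delta_pos": [-30, 6, 110], "rotation": [0, 0, 0]},
    {"fingers": 0.5, "delta_pos": [-30, 6, 110], "rotation": [0, 0, 0]},
    {"fingers": 0.5, "delta_pos": [-30, 6, 110], "rotation": [0, 0, 0]},
    {"fingers": 0.5, "delta_pos": [-30, 6, 110], "rotation": [0, 0, 0]},
  ],
)

```text
time_s: 20.9
ee_pos: [0.4175, -0.3189, 0.1849]
tool_rot: [-29.0, 89.9, 139.3]
force: [0.2, 0.4, -0.3]
gripper_width: 0.0702
```

```bash
python3 look.py 16; python3 -c "
import cv2
a=cv2.imread('pics/wr16.png')[60:260,230:410]; cv2.imwrite('pics/w16z.png',cv2.resize(a,None,fx=4,fy=3,interpolation=cv2.INTER_CUBIC))"
```

```text
20.9 [ 0.41745903 -0.31892918  0.18488066] [ 0.2347384   0.37097415 -0.34611027]
```

View pics/w16z.png

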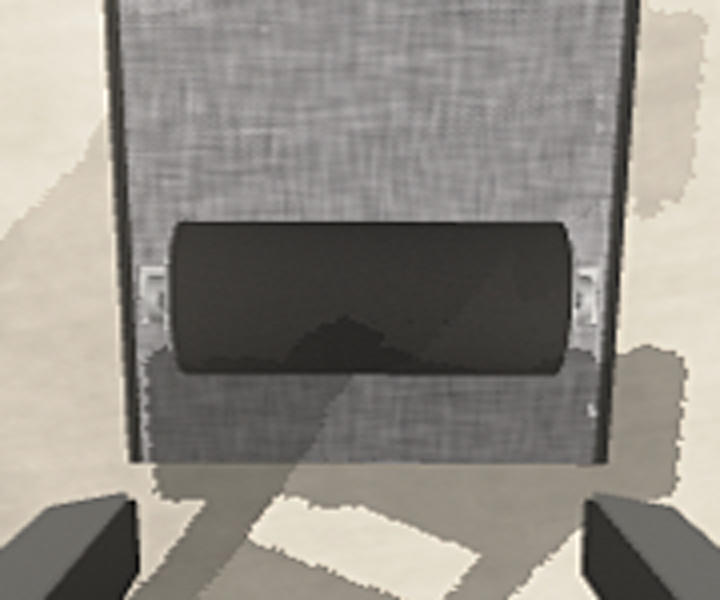

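View pics/d16.png

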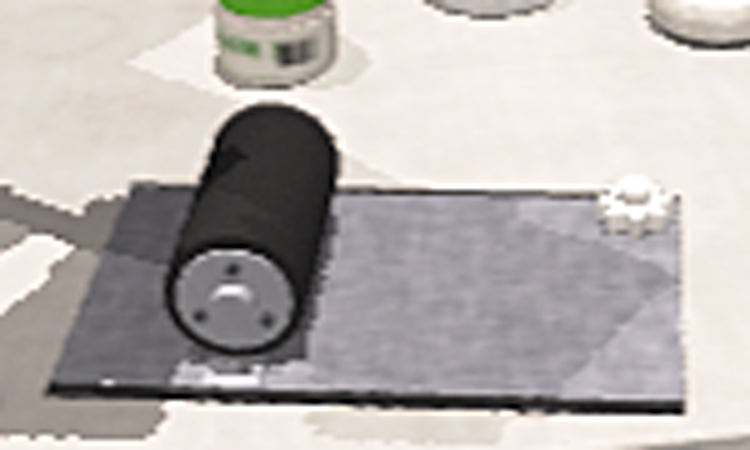

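```bash
python3 - <<'E'
from meas import *
o=np.load('o16.npy',allow_pickle=True).item(); W=cam('wrist',o)
f=lambda l:[(230+(u+.5)/4-.5,60+(v+.5)/3-.5) for u,v in l]
S=(onz(W,f([(140,267),(597,267),(139,324),(600,324)]),.004)[:,:2]-c0)@M.T; print(S,S.mean(0))
p,d,_=axis(W,f([(190,221.5),(545,221.5)]),f([(190,375),(545,375)])); q=(p[:2]-c0)@M.T; e=d[:2]@M.T; print('axis x',q[0]-e[0]*q[1]/e[1],np.degrees(np.arctan2(-e[0],e[1])))
print((onz(W,f([(170,290),(571,290)]),.062)[:,:2]-c0)@M.T)
E
```

```text
[[ 0.0114  0.0725]
 [ 0.0118 -0.0726]
 [-0.0127  0.0737]
 [-0.0123 -0.0748]] [-0.0005 -0.0003]
axis x 0.0007206902802971473 0.16208267295718864
[[ 0.0063  0.054 ]
 [ 0.0066 -0.0547]]
```

The roller axis is now 1.2 mm across and 0.1 mm along from the strip centre, with yaw 0.2°. The arm is clear of it, so I'm handing in.

```bash
python3 -c "
from workcell import finish_job
print(finish_job())"
```

```text
the job is handed in; nothing more can be done
None
```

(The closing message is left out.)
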